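# Uncap the spring tester and hold its plunger at the set mark

### The arm

A 6-joint arm with a two-finger parallel gripper is mounted at the origin on the work surface. World frame = base frame: x ahead of the robot, y to its left, z up, the work surface at z = 0. Lengths are in mm, angles in degrees, forces in N, time in s.
With the tool pointing down it reaches from about 350 to 850 mm from the base axis. Payload 8.1 kg.
Tool frame: the origin (TCP) lies at the very end of the fingers, on their centre line; the grasp point (between the pads) lies 19 mm behind it (tcp_to_grasp is the distance from the TCP to the grasp point, in mm); z points along the fingers, x is the direction in which the jaws open and shut, and the axes are right-handed (so a half turn about z gives the same grasp; the last joint's range is limited). The gripper opens to 85 mm and grips with 20 to 120 N. Pads are 22 mm wide; open, the fingers measure 114 mm over their backs; the gripper's body (76 mm by 85 mm) begins 54 mm behind the grasp point. The pads swing forward as they close: fully open they stand 13 mm farther back than shut.
Start: joints at [-76.398, 7.471, 85.268, -0, 87.261, -4.893], TCP at [190.354, -569.008, 231.292] pointing down, gripper open.
Joint ranges: [-169.43, 169.43], [-51.17, 129.36], [1.28, 143.12], [-76.62, 256.62], [0, 156.53], [-152.29, 152.29]. Speed limits (degrees/s): [136.94, 136.94, 159.86, 180, 180, 180].

### API

Orientations are given as [roll, pitch, yaw] about the fixed x, y, z axes, in that order (R = Rz(yaw) Ry(pitch) Rx(roll)).
In Python, from bench import * gives the robot as it stands. The module is installed in compiled form; this text tells all that it offers.
- The arm moves only by the tool apply_moves, never from a script. Its argument "targets" is text: rows parted by semicolons, each of 7 numbers parted by spaces: the turn, a rotation vector about the tool's x, y, z in rad, then the shift along the tool's x, y, z in cm, then the finger opening in cm, from 0 to 8.54. A call has exactly 5 rows; each row is the pose to reach, as a shift and turn from the pose commanded when the call began, along the tool's axes at that moment; what a row does not reach only later rows make up. A row lasts 1/10 s, in which the tool goes at most 50 mm and 8.59 degrees, less where a joint would pass 70% of its speed; a pose out of reach is approached as far as the arm can. A call with a gripper value outside its range is refused whole. The fingers move at their own pace and stop on an object; "force" is the grip in N (left out, the last holds). Time passes only in rows, so rows that repeat a pose let the fingers close, or fill a call up. It gives the time, the measured TCP pose, the force and the opening at its end, in the units of the state.
- sense(): the state, without advancing time (a new reading comes with each control period).
- snapshot(name): name is "side" or "top" or "wrist"; returns the picture (420x560x3 uint8, red, green, blue); there is no depth.
- camera_model(name): a dict with "fx", "fy", "cx", "cy" (pixels), "position" and "attitude" of the camera in the world; the wrist camera has in their place "T_tool_cam" (4x4, takes a point from camera to tool coordinates, whose origin is the TCP and whose axes are the tool frame's). Camera axes: x right, y up, looking along -z (the intrinsics and any distortion apply to the point x, -y, -z); pixel columns grow to the right and rows downward; lengths in mm; the calibration is good to about 2 mm. The wrist camera is an equidistant fisheye: a pixel r from the principal point sees the ray r / f radians off the axis. A picture is of the moment at which its call begins: read the wrist's pose just before it. camera_model takes no time and is no camera call.
- hand_in(): hands the job in, once; it reports no verdict.
Trained networks look in the newest picture that a camera, given by its name, has taken for a name from the list of things; names that differ only in an ending like _2 or _b are one class to them, and where a whole thing is asked for, a point or a joint stands for the part that bears it (a point fixed in the world has none). Each returns a list of dicts, best first, with "confidence" (0 to 1); they miss things now and then, are a little off and sometimes report something else, mostly with a low value. They report only what shows in the picture. A call takes as long as a camera call. They do not tell look-alikes from the thing itself.
- recognise(camera, query): "at" ([row, column] in pixels, amid what is visible of it).
- place_of(camera, query): "at" ([row, column] in pixels: a listed point, or the origin of a listed thing).
The state is a dict: "time": time; "joint_pos": joint angles; "qd": joint speeds; "joint_efforts": joint torques, N m; "tool_pos": TCP position; "tcp_rot": TCP orientation; "ft_force": force on the tool from outside, world axes, zero at the start; "wrist_torque": the same for the moment, N m; "finger_gap": finger opening in mm.
Only numpy, scipy, OpenCV 4.12 (cv2) and the standard library are available. Lean on these libraries where they do the work, as an engineer would, in place of code of your own. Each camera call takes 0.05 s, during which the arm holds its last target. There are 200 camera calls.

### The job

Take the dust cap off the spring tester's plunger and set it, mouth down and without dropping it, into the round cap holder. Then press the sprung plunger down until its flat top is level with the top of the pointer on the gauge post, without driving it to its bottom stop, and finish while still holding it there at that height with the gripper. Leave the pointer and the other things on the bench where they are.

Things in the scene. Friction and masses are not known exactly. Their poses are not given: they have to be found in the camera images.
- tester: Spring tester bolted down: grey base plate 110 x 155 x 15 mm, dark steel housing 56 mm across, top at 85 mm, the sprung plunger standing out of it. Origin on the plunger's axis at bench level, z up; y points to the gauge post, a 10 x 14 mm bar 78 mm from that axis, top at 158 mm. Beside the cap all is free along the tester's x axis: grip with fingers closing along x.
- plunger: Steel plunger, flat round head 30 mm across, 14 mm thick, on a 14 mm rod in a coil spring. Origin: centre of the head's flat top, 150 mm above the bench when free or capped; z up, axes as the tester's. Moves straight down only, bottom stop at 30 mm. Takes about 4 N to start plus 0.5 N per mm (9 N at 10 mm, 14 N at 20 mm); springs back up when let go.
- pointer: Flat steel pointer, 12 mm wide, 6 mm thick, sticking out level from a clamp (24 x 26 x 20 mm) on the gauge post towards the plunger; its tip ends 36 mm from the plunger's axis. Origin on its top face at the tip, z up. Its top is set 8 to 22 mm below the free height of the plunger's top, different each time. Held by friction.
- cap: Loose black plastic dust cap: upside-down cup 42 mm across, 42 mm tall, over the plunger's head, resting on it; lifts straight off. Inside 35 mm across, 36 mm deep; 30 to 65 g. Origin: centre of its mouth (lower rim), z up to the closed top, 42 mm above. On the plunger its rim is 114 mm above the bench.
- holder: Cap holder screwed to the bench: a low round aluminium cup, open at the top, 62 mm outside, 50 mm inside, 22 mm high, with a floor 6 mm thick and two low screw ears. Origin at the centre of its underside, z up; a seated cap's rim stands on its floor, 6 mm above the origin.
- bowl: Bystander: blue bowl 150 mm across and 50 mm high with steel clips. Origin at the centre of its underside. Not to be moved.
- hammer: Bystander: hammer lying on the bench. Not to be moved.
- vblock: Bystander: dark steel grooved block, 60 x 50 x 42 mm. Origin at the centre of its underside. Not to be moved.
Things that resemble listed ones, but are neither listed nor needed, are in the scene too. What is shaped like the cap but red is not meant.

How it is judged (in metres and radians):
On the way, in this order (a step that is already met when the one before it is completed fails the run):
1. the cap, still gripped, is lowered mouth down into the holder, its rim within 10 mm of the holder's floor (horizontal distance between cap and holder below 0.008 m and angle between cap's own z axis and vertical below 0.15 rad and z of cap in the frame of holder below 0.016 m and contact force between the fingers and cap above 0.5 N).
2. the cap stands in the holder, let go (horizontal distance between cap and holder below 0.008 m and angle between cap's own z axis and vertical below 0.15 rad and z of cap in the frame of holder below 0.009 m and contact force between the fingers and cap below 0.1 N), for 0.2 s.
At the end, for the whole second after the job is handed in: The cap stands mouth down in the holder (centred within 8 mm, rim on the floor, upright, not touched), and the gripper's fingers press the plunger (over 3 N) and keep its flat top level with the pointer's top within 3 mm, at rest, through the last second (all of step 2 and z of plunger in the frame of pointer between -0.003 and 0.003 m and contact force between the fingers and plunger above 3 N and linear speed of plunger below 0.01 m/s); the arm keeps its last pose, push and grip.
It fails at once if the plunger is driven to its bottom stop (29 mm of travel or more) (z of plunger in the frame of tester below 0.121 m).
It fails at once if the pointer is shifted by more than 2 mm (distance of pointer from where it was at the start of the episode above 0.002 m).
It fails at once if a bystander (bowl, hammer or block) is moved by more than 20 mm (distance of any of bowl, hammer, vblock from where it was at the start of the episode above 0.02 m).
It also fails if it takes over 54 s, if anything falls off the work surface, if the arm or the gripper's body presses on something with over 40 N, if the wrist force passes 120 N, or if a joint passes its speed limit or range.

## Working session

There is one attempt and no reset: what is moved stays moved. The work goes in short steps, Python scripts to look and compute and a tool call to move; the robot and the scene stay as the last step left them, time stands still between calls to the robot, and variables do not carry over. Pictures are saved under pics/ and viewed, about 8 in all and at most 12, crops included, and the job is handed in when it is done.

Besides the shell and the picture viewer there is one more tool, called as a command line: name --argument value ..., lists and objects as JSON in quotes. apply_moves: Moves the arm, as the interface text tells. Its arguments: {"type":"object","properties":{"targets":{"type":"string"},"force":{"type":"number"}},"required":["targets"]}

```bash
mkdir -p pics; cat > h.py <<'E'
from bench import *
import numpy as np, cv2
from scipy.spatial.transform import Rotation as R
def rot(a):
    a=np.array(a,float)
    return a if a.shape==(3,3) else (R.from_euler('xyz',a,degrees=True).as_matrix())
def ray(cam,rc,s=None):
    m=camera_model(cam); x=(rc[1]-m['cx'])/m['fx']; y=(rc[0]-m['cy'])/m['fy']
    if cam=='wrist':
        r=np.hypot(x,y); k=np.sin(r)/r if r>1e-9 else 1
        d=np.array([x*k,-y*k,-np.cos(r)]); T=np.array(m['T_tool_cam']); Rt=rot(s['tcp_rot'])
        return Rt@T[:3,3]+np.array(s['tool_pos']), Rt@T[:3,:3]@d
    d=np.array([x,-y,-1.]); d/=np.linalg.norm(d)
    return np.array(m['position'],float), rot(m['attitude'])@d
def tri(rays):
    A=np.zeros((3,3));b=np.zeros(3)
    for p,d in rays:
        P=np.eye(3)-np.outer(d,d);A+=P;b+=P@p
    x=np.linalg.solve(A,b); return x,[np.linalg.norm((np.eye(3)-np.outer(d,d))@(x-p)) for p,d in rays]
def onz(r,z): p,d=r; return p+d*(z-p[2])/d[2]
E
python3 - <<'E'
from h import *
for c in ['side','top']: print(c,camera_model(c))
s=sense();print(s)
ims=[]
for c in ['side','top','wrist']:
    cv2.imwrite(f'pics/{c}0.png',snapshot(c)[:,:,::-1])
    for q in ['cap','holder','plunger','pointer','tester']:
        for f in (recognise,place_of):
            for d in f(c,q)[:3]: print(c,f.__name__,q,np.round(d['at']),round(d['confidence'],2))
print(camera_model('wrist'))
E
```

```text
side {'fx': 449.6233762765545, 'fy': 449.6233762765545, 'cx': 283.2634515388563, 'cy': 210.7303973210579, 'position': array([265.66247342, 822.87094009, 893.48052762]), 'attitude': array([  47.80685537,   -1.13053371, -160.45086013])}
top {'fx': 444.09630852659217, 'fy': 444.09630852659217, 'cx': 274.4716312721311, 'cy': 210.5370753580176, 'position': array([ 371.65094213,   -7.64143188, 1365.86204567]), 'attitude': array([  8.02691554,   0.51727433, -89.00618902])}
{'time': 0.0, 'joint_pos': array([-7.63994799e+01,  7.51542956e+00,  8.53298933e+01,  1.39411294e-03,
        8.72621890e+01, -4.89309684e+00]), 'qd': array([ 0.02968747,  0.11012308, -0.01555534, -0.03041309,  0.05096644,
        0.06960413]), 'joint_efforts': array([-1.27120871e-03, -5.69401431e+01, -5.00554276e+01, -7.43040437e-04,
        1.49040332e-02,  1.99343901e-06]), 'tool_pos': array([ 190.21708657, -568.46177024,  230.2352053 ]), 'tcp_rot': array([-1.79989442e+02,  1.07001362e-01, -7.15064411e+01]), 'ft_force': array([0.07672873, 0.62622724, 0.28000719]), 'wrist_torque': array([0.03287505, 0.00577092, 0.039655
[... 644 characters left out ...]
 0.57
top call holder [219. 353.] 0.85
top call plunger [223. 172.] 0.55
top call pointer [225. 171.] 0.47
top call pointer [228. 181.] 0.67
top call pointer [241. 202.] 0.3
top call tester [230. 197.] 0.67
top call tester [241. 200.] 0.77
{'fx': 325.19226210127806, 'fy': 325.19226210127806, 'cx': 280.19452113899996, 'cy': 210.42200474735697, 'T_tool_cam': array([[ 9.99999529e-01, -8.68407494e-04,  4.34366766e-04,
        -5.97012161e-01],
       [-7.08488459e-04, -9.58480194e-01, -2.85158229e-01,
        -7.22553734e+01],
       [ 6.63965486e-04,  2.85157787e-01, -9.58480357e-01,
        -1.43280043e+02],
       [ 0.00000000e+00,  0.00000000e+00,  0.00000000e+00,
         1.00000000e+00]])}
```

```bash
python3 - <<'E'
import cv2,numpy as np
a=cv2.imread('pics/side0.png');b=cv2.imread('pics/top0.png')
a=cv2.resize(a[150:420,130:430],None,fx=2,fy=2);b=cv2.resize(b[150:350,120:420],None,fx=2,fy=2)
cv2.imwrite('pics/sideA.png',a);cv2.imwrite('pics/topA.png',b)
E
```

```text
(no output)
```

View pics/sideA.png

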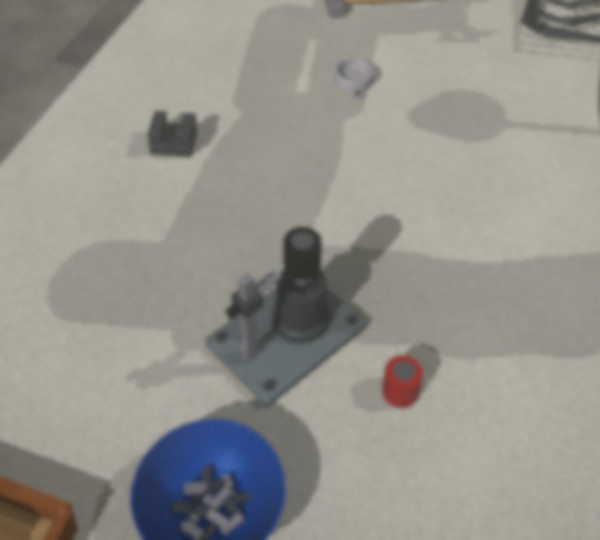

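View pics/topA.png

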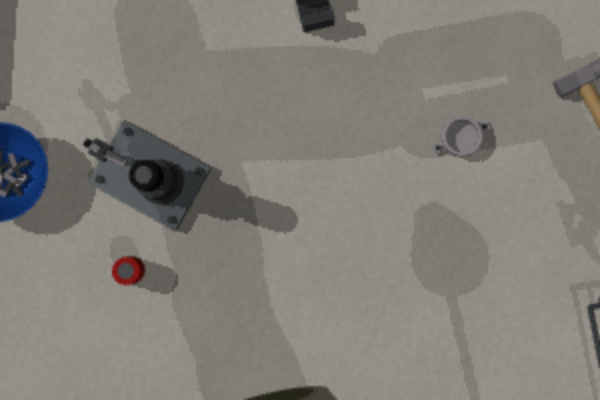

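The side picture shows the black cap on the tester at full-frame row 270, col 281, the holder at (186, 307), and the red decoy at (340, 331). In the top picture the cap top is at (237, 193), the gauge post at about (223, 167) and the holder at (218, 352).

```bash
python3 - <<'E'
from h import *
np.set_printoptions(precision=1,suppress=True)
S=lambda rc:ray('side',rc);T=lambda rc:ray('top',rc)
print('captop',tri([S((270,281)),T((237.5,193.5))]), onz(T((237.5,193.5)),156),onz(S((270,281)),156))
print('holder top-ish',tri([S((186.5,307)),T((218,351.5))]),onz(T((218,351.5)),22),onz(S((186.5,307)),22))
print('postop',onz(T((222,166)),158))
c=np.array([onz(T((150+v/2,120+u/2)),15) for u,v in [(127,122),(216,170),(178,230),(90,178)]]);print(c)
for i in range(4):
    d=c[(i+1)%4]-c[i];print(np.linalg.norm(d),np.degrees(np.arctan2(d[1],d[0])))
print('pointer tip',onz(T((228,181)),135))
E
```

```text
captop (array([465.6, 227.2, 152.3]), [np.float64(1.1988951785652366), np.float64(1.1988951785651396)]) [464.1 226.2 156. ] [465.8 230.3 156. ]
holder top-ish (array([ 542.6, -228.3,   14.5]), [np.float64(0.14470518104109667), np.float64(0.14470518104098384)]) [ 541.8 -227.1   22. ] [ 540.1 -219.4   22. ]
postop [505.2 303.2 158. ]
[[556.  287.8  15. ]
 [484.3 148.3  15. ]
 [392.4 202.9  15. ]
 [468.9 340.3  15. ]]
156.78514444616303 -117.21838224169733
106.82769134208273 149.26563720109863
157.22554437615403 60.92361837145297
101.76378016230582 -31.111418483976504
pointer tip [491.6 266.3 135. ]
```

```bash
cat >> h.py <<'E'
def mv(tgt,yaw,s=None,n=1):
    s=s or sense(); Rt=rot(s['tcp_rot']); G=R.from_euler('xyz',[180,0,yaw],degrees=True).as_matrix()
    d=Rt.T@(np.array(tgt,float)-s['tool_pos'])/10; w=R.from_matrix(Rt.T@G).as_rotvec()
    print('t',round(s['time'],2),'pos',np.round(s['tool_pos'],1),'rot',np.round(s['tcp_rot'],1),'gap',round(s['finger_gap'],1),'F',np.round(s['ft_force'],1))
    print('turn',np.round(w,3),'shift',np.round(d,2),'mm',np.linalg.norm(d)*10)
E
python3 -c "
from h import *
mv([542,-227,230],-29.5)"
```

```text
t 1.65 pos [ 190.4 -569.   231.3] rot [180.    0.  -71.5] gap 85.5 F [-0.6  0.5  0.5]
turn [ 0.     0.    -0.733] shift [-21.28 -44.2    0.13] mm 490.5348134764871
```

apply_moves --targets "0 0 0 -2.1 -4.4 0 8.5; 0 0 0 -4.2 -8.8 0 8.5; 0 0 0 -6.4 -13.2 0 8.5; 0 0 0 -8.5 -17.7 0 8.5; 0 0 0 -10.6 -22.1 0 8.5"

```text
time: 2.15
tool_pos: [367.5, -396.9, 231.5]
tcp_rot: [-180.0, -0.0, -71.5]
ft_force: [0.9, -1.2, -1.0]
finger_gap: 85.1
```

apply_moves --targets "0 0 -0.146 -2.1 -4.4 0 8.5; 0 0 -0.293 -4.2 -8.8 0 8.5; 0 0 -0.44 -6.4 -13.2 0 8.5; 0 0 -0.586 -8.5 -17.7 0 8.5; 0 0 -0.733 -10.6 -22.1 0 8.5"

```text
time: 2.65
tool_pos: [543.6, -226.0, 231.6]
tcp_rot: [180.0, -0.0, -29.2]
ft_force: [0.9, -1.0, -0.7]
finger_gap: 85.1
```

```bash
python3 - <<'E'
from h import *
s=sense();cv2.imwrite('pics/w1.png',snapshot('wrist')[:,:,::-1])
print(s['tool_pos'],s['tcp_rot'])
for f in (recognise,place_of):
    for d in f('wrist','holder')[:3]: r=ray('wrist',d['at'],s);print(d['at'],d['confidence'],onz(r,22),onz(r,0))
mv([464,227,270],-29.5)
E
```

```text
[ 543.6104029  -226.04848541  231.57057682] [ 1.79999703e+02 -3.83697255e-02 -2.91562362e+01]
[181.5, 279.4] 0.75 [ 542.95307072 -224.22281788   22.        ] [ 540.74861184 -228.09930935    0.        ]
[177.2, 280.3] 0.72 [ 546.17485542 -220.47832415   22.        ] [ 544.17146883 -224.12107196    0.        ]
t 2.8 pos [ 544.  -225.1  231. ] rot [-180.     0.   -29.2] gap 85.2 F [-1.1  0.3  0.1]
turn [-0.     0.     0.005] shift [-29.03 -35.57  -3.87] mm 460.74809189222196
```

View pics/w1.png

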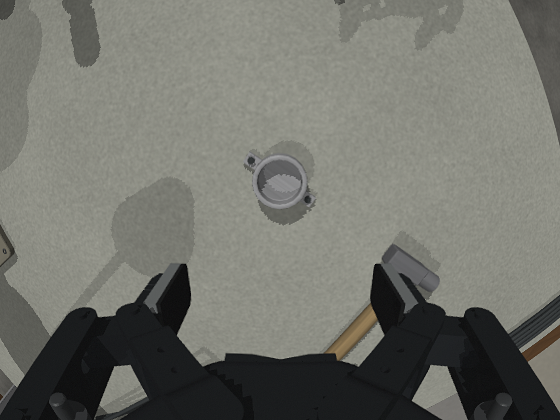

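The wrist picture shows the holder's rim centred at about row 181, col 280, agreeing with the network. The hammer is clear of it. Next is the cap.

apply_moves --targets "0 0 0.001 -2.9 -3.6 -0.4 8.5; 0 0 0.002 -5.8 -7.1 -0.8 8.5; 0 0 0.003 -8.7 -10.7 -1.2 8.5; 0 0 0.004 -11.6 -14.2 -1.6 8.5; 0 0 0.005 -14.5 -17.8 -2 8.5"

```text
time: 3.3
tool_pos: [502.9, -1.1, 251.6]
tcp_rot: [180.0, -0.0, -30.0]
ft_force: [1.3, 0.5, -0.3]
finger_gap: 84.7
```

apply_moves --targets "0 0 0 -2.9 -3.6 -0.4 8.5; 0 0 0 -5.8 -7.1 -0.8 8.5; 0 0 0 -8.7 -10.7 -1.2 8.5; 0 0 0 -11.6 -14.2 -1.6 8.5; 0 0 0 -14.5 -17.8 -1.9 8.5"

```text
time: 3.8
tool_pos: [466.1, 225.6, 270.9]
tcp_rot: [-180.0, -0.1, -30.0]
ft_force: [0.6, 0.3, 0.4]
finger_gap: 85.0
```

```bash
python3 - <<'E'
from h import *
s=sense();cv2.imwrite('pics/w2.png',snapshot('wrist')[:,:,::-1])
print(s['tool_pos'],s['tcp_rot'])
for q,z in (('cap',156),('cap',114),('pointer',135)):
  for f in (recognise,place_of):
    for d in f('wrist',q)[:3]: r=ray('wrist',d['at'],s);print(q,f,d['at'],d['confidence'],onz(r,z))
E
```

```text
[466.11604552 225.61767339 270.92877889] [-1.79975053e+02 -5.86226447e-02 -2.99564870e+01]
cap <function make.<locals>.keyed.<locals>.call at 0x7fef0014ca40> [195.9, 170.0] 0.95 [388.87233788 280.43893529 156.        ]
cap <function make.<locals>.keyed.<locals>.call at 0x7fef0014ca40> [193.4, 275.3] 0.61 [467.4004568 237.090613  156.       ]
cap <function make.<locals>.keyed.<locals>.call at 0x7fef0014cb80> [187.3, 274.8] 0.69 [469.60909007 241.70506748 156.        ]
cap <function make.<locals>.keyed.<locals>.call at 0x7fef0014cb80> [189.0, 178.3] 0.62 [398.77764957 281.5471097  156.        ]
cap <function make.<locals>.keyed.<locals>.call at 0x7fef0014ca40> [195.9, 170.0] 0.95 [370.53272034 279.02925503 114.        ]
cap <function make.<locals>.keyed.<locals>.call at 0x7fef0014ca40> [193.4, 275.3] 0.61 [461.83284634 228.6305592  114.        ]
cap <function make.<locals>.keyed.<locals>.call at 0x7fef0014cb80> [187.3, 274.8] 0.69 [464.40006545 233.99666276 114.        ]
cap <function make.<locals>.keyed.<locals>.call at 0x7fef0014cb80> [189.0, 178.3] 0.62 [382.04852688 280.31860953 114.        ]
pointer <function make.<locals>.keyed.<locals>.call at 0x7fef0014ca40> [110.3, 273.2] 0.71 [499.45273226 296.5976848  135.        ]
pointer <function make.<locals>.keyed.<locals>.call at 0x7fef0014cb80> [151.3, 272.7] 0.62 [481.38109909 266.24170738 135.        ]
```

View pics/w2.png

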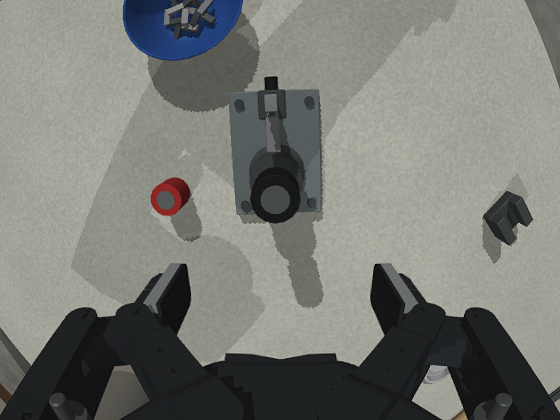

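The cap is at about row 199, col 275 (grey disc on top), with the pointer tip at about (151, 273) and the clamp at (103, 271). The plate's edges are parallel to the image columns, so the yaw is right, and both sides of the cap are free.

```bash
python3 - <<'E'
from h import *
im=cv2.imread('pics/w2.png').astype(int)
print(im[165:230:3,275].sum(1)//3); print(im[199,240:312:3].sum(1)//3)
class A: pass
s=sense();s['tool_pos']=np.array([466.1,225.6,270.9]);s['tcp_rot']=np.array([180,-.06,-29.96])
W=lambda rc:ray('wrist',rc,s)
c=W((199,275)); print(onz(c,156)); print(tri([c,ray('top',(237.5,193.5))]),tri([c,ray('top',(237.5,193.5)),ray('side',(270,281))]))
p=onz(W((103,271)),158);q=onz(c,156);print('post dir',p,np.degrees(np.arctan2(*(p-q)[[1,0]])))
mv([463,229,230],-29.5)
E
```

```text
[ 37  23  23  25  25  23  23  75  72  72  72  72  71  72  72  72  73  26
  23  27 110 108]
[89 89 90 84 24 23 23 75 72 71 72 71 72 72 72 72 73 21 25 24 46 70 71 46]
[464.77776413 233.06690655 156.        ]
(array([463.99009245, 229.47004178, 142.27365937]), [np.float64(1.3240256670873471), np.float64(1.3240256670873531)]) (array([465.00860017, 229.17112814, 152.62099729]), [np.float64(3.1918446012717845), np.float64(2.367920659668116), np.float64(1.912980374145515)])
post dir [501.00473572 301.75623806 158.        ] 62.19269328699652
t 4.15 pos [466.7 223.5 270.1] rot [180.   -0.  -29.9] gap 85.3 F [-0.1 -0.7 -0.6]
turn [ 0.001 -0.    -0.008] shift [-0.6  -0.29  4.01] mm 40.687959840214354
```

apply_moves --targets "0 0 0 -0.2 -0.2 2 8.5; 0 0 0 -0.4 -0.4 4 8.5; 0 0 0 -0.5 -0.4 6 8.5; 0 0 0 -0.5 -0.4 8 8.5; 0 0 0 -0.5 -0.4 9.5 8.5"

```text
time: 4.65
tool_pos: [464.0, 229.3, 173.8]
tcp_rot: [179.9, 0.0, -29.9]
ft_force: [-0.5, -0.4, -0.0]
finger_gap: 84.7
```

```bash
cat >> h.py <<'E'
def msense(n=6):
    # average a few noisy readings (each camera call advances time one step)
    L=[]
    for i in range(n):
        L.append(sense()); im=snapshot('wrist')
    s=L[-1]; s['tool_pos']=np.mean([l['tool_pos'] for l in L],0); s['tcp_rot']=np.array([180,0,np.mean([l['tcp_rot'][2] for l in L])]); return s,im
E
python3 - <<'E'
from h import *
s,im=msense();cv2.imwrite('pics/w3.png',im[:,:,::-1]);g=im.mean(2)
print(s['tool_pos'],s['tcp_rot'])
for d in recognise('wrist','cap')[:3]: r=ray('wrist',d['at'],s);print(d['at'],d['confidence'],onz(r,156))
E
```

```text
[463.73269623 229.7801845  174.00078406] [180.           0.         -29.89930456]
[240.0, 282.2] 0.84 [468.2032872  236.88531535 156.        ]
[148.3, 276.7] 0.67 [489.94977637 280.39161415 156.        ]
[222.5, 144.6] 0.66 [406.54381514 283.17251571 156.        ]
```

View pics/w3.png

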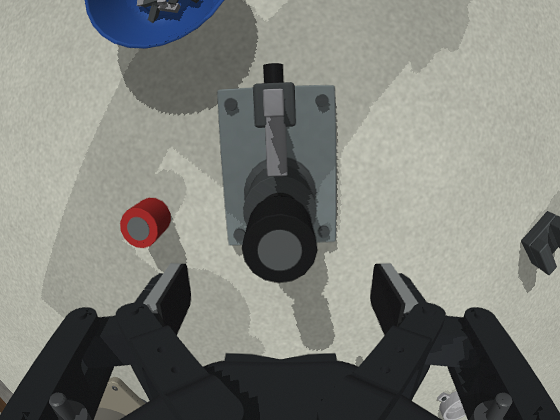

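```bash
python3 - <<'E'
from h import *
s=sense();s['tool_pos']=np.array([463.7,229.8,174.]);s['tcp_rot']=np.array([180,0,-29.9])
s2=dict(s);s2['tool_pos']=np.array([466.1,224.8,270.7])
W=lambda rc:ray('wrist',rc,s);W2=lambda rc:ray('wrist',rc,s2)
print(onz(W((250,279.5)),156),onz(W2((200.5,275)),156),tri([W((250,279.5)),W2((200.5,275))]),tri([W((250,279.5)),W2((200.5,275)),ray('top',(237.5,193.5))]))
p=onz(W((102,273)),158);q=onz(W((250,279.5)),156);print('post dir',p,np.degrees(np.arctan2(*(p-q)[[1,0]])),np.linalg.norm(p-q))
print('pointer',tri([W((175,276)),W2((151.5,273.5))]),[onz(W((175,276)),z)-q for z in (130,135,140)])
E
```

```text
[464.0189922  232.57413463 156.        ] [464.05819316 231.26988171 156.        ] (array([462.79377518, 229.88306205, 149.17122459]), [np.float64(0.2943176961174662), np.float64(0.29431769611754316)]) (array([463.20748495, 228.81700172, 147.05484951]), [np.float64(1.2063090015538607), np.float64(0.6571364732277964), np.float64(1.8200242557077029)])
post dir [499.83511724 301.16505521 158.        ] 62.427784403635734 77.40483964421382
pointer (array([480.90297067, 264.92807067, 131.43185996]), [np.float64(0.5946261925258546), np.float64(0.5946261925257921)]) [array([ 16.1933775 ,  32.37671209, -26.        ]), array([ 16.70307231,  33.13313489, -21.        ]), array([ 17.21276713,  33.8895577 , -16.        ])]
```

apply_moves --targets "0 0 -0.04 -0.1 -0.1 1 8.5; 0 0 -0.04 -0.1 -0.1 2 8.5; 0 0 -0.04 -0.1 -0.1 3 8.5; 0 0 -0.04 -0.1 -0.1 4 8.5; 0 0 -0.04 -0.1 -0.1 4.3 8.5"

```text
time: 5.5
tool_pos: [462.7, 232.1, 130.6]
tcp_rot: [179.9, 0.1, -27.5]
ft_force: [-0.5, 0.3, -0.1]
finger_gap: 84.9
```

apply_moves --targets "0 0 0 0 0 0 3.5; 0 0 0 0 0 0 3.5; 0 0 0 0 0 0 3.5; 0 0 0 0 0 0 3.5; 0 0 0 0 0 0 3.5" --force 35

```text
time: 6.0
tool_pos: [464.1, 232.6, 133.1]
tcp_rot: [-179.9, -0.1, -27.5]
ft_force: [-1.0, -1.0, 4.0]
finger_gap: 41.0
```

apply_moves --targets "0 0 0 0 0 0 3.5; 0 0 0 0 0 0 3.5; 0 0 0 0 0 0 3.5; 0 0 0 0 0 0 3.5; 0 0 0 0 0 0 3.5"

```text
time: 6.5
tool_pos: [464.0, 232.5, 132.6]
tcp_rot: [-180.0, -0.0, -27.5]
ft_force: [2.3, -0.3, 3.8]
finger_gap: 41.3
```

```bash
python3 - <<'E'
from h import *
s,im=msense(4);print(s['time'],s['tool_pos'],s['tcp_rot'],s['finger_gap'],s['ft_force'],s['wrist_torque'])
cv2.imwrite('pics/w4.png',im[:,:,::-1])
E
```

```text
6.65 [464.02775549 232.53963844 132.54739214] [180.           0.         -27.50251513] 41.37910673964922 [ 1.71946259 -0.17215069  3.2627836 ] [ 0.07941985 -0.42950697  0.03166618]
```

View pics/w4.png

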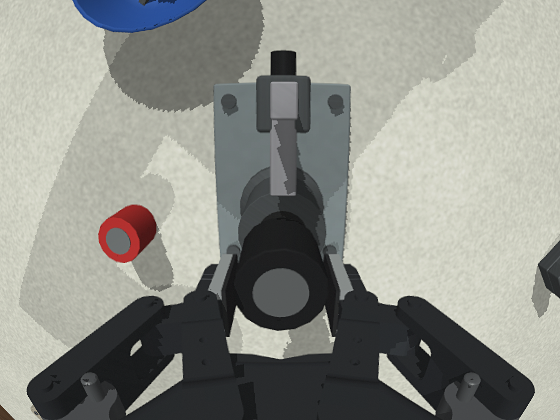

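The cap is gripped squarely, with its disc at (292, 281) between the pads, gap 41 mm. I'll lift straight up.

apply_moves --targets "0 0 0 0 0 -1 3.5; 0 0 0 0 0 -2.5 3.5; 0 0 0 0 0 -4.5 3.5; 0 0 0 0 0 -7 3.5; 0 0 0 0 0 -9 3.5"

```text
time: 7.2
tool_pos: [462.8, 232.2, 223.0]
tcp_rot: [179.9, 0.1, -27.5]
ft_force: [0.2, -0.1, 0.8]
finger_gap: 41.2
```

```bash
python3 - <<'E'
from h import *
s,im=msense(4);print(s['time'],s['tool_pos'],s['tcp_rot'],s['finger_gap'],s['ft_force'],s['wrist_torque'])
cv2.imwrite('pics/w5.png',im[:,:,::-1]);g=im.mean(2).astype(int)
# disc in hand
m=((g>55)&(g<115)).astype(np.uint8);n,l,st,c=cv2.connectedComponentsWithStats(m[250:335,230:330])
print([(st[i].tolist(),(c[i]+[230,250]).tolist()) for i in range(1,n) if st[i][4]>400])
cv2.imwrite('pics/w5_t.png',cv2.resize(im[40:330,160:400,::-1],None,fx=2,fy=2))
mv([542.5,-225.5,230],-27.5,s)
E
```

```text
7.35 [463.91647665 232.65171665 224.6483275 ] [180.          0.        -27.4976009] 41.17914931615908 [ 0.23443372  0.45686189 -0.08490508] [ 0.04774784 -0.00275122  0.023541  ]
[([22, 18, 57, 49, 2178], [280.3333333333333, 292.2405876951332])]
t 7.35 pos [463.9 232.7 224.6] rot [180.    0.  -27.5] gap 41.2 F [ 0.2  0.5 -0.1]
turn [-0. -0.  0.] shift [28.12 37.01 -0.54] mm 464.8731074293853
```

View pics/w5_t.png

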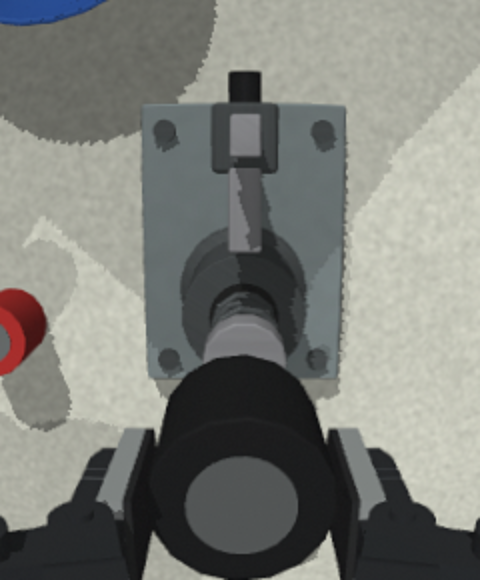

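The cap came off the plunger and hangs straight in the jaws. The bare plunger head is visible below it. I'll carry it to the holder.

apply_moves --targets "0 0 0 2.8 3.7 0 3.5; 0 0 0 5.6 7.4 0 3.5; 0 0 0 8.4 11.1 0 3.5; 0 0 0 11.2 14.8 -0.2 3.5; 0 0 0 14.1 18.5 -0.3 3.5"

```text
time: 7.9
tool_pos: [502.0, 1.7, 223.3]
tcp_rot: [179.9, 0.2, -27.5]
ft_force: [0.4, 0.5, -0.5]
finger_gap: 40.6
```

apply_moves --targets "0 0 0 2.8 3.7 0 3.5; 0 0 0 5.6 7.4 0 3.5; 0 0 0 8.4 11.1 0 3.5; 0 0 0 11.2 14.8 0 3.5; 0 0 0 14 18.5 0 3.5"

```text
time: 8.4
tool_pos: [540.9, -226.9, 222.9]
tcp_rot: [-180.0, 0.2, -27.5]
ft_force: [0.4, 1.0, 0.0]
finger_gap: 41.2
```

```bash
python3 - <<'E'
from h import *
s,im=msense(4);print(s['time'],s['tool_pos'],s['tcp_rot'],s['finger_gap'],s['ft_force'])
cv2.imwrite('pics/w6.png',im[:,:,::-1])
r=ray('wrist',(292.2,280.3),s);c=onz(r,s['tool_pos'][2]+23.5);Rt=rot(s['tcp_rot']);print('cap',c,'tool off',Rt.T@(c-s['tool_pos']))
for f in (recognise,place_of):
    for d in f('wrist','holder')[:2]: r=ray('wrist',d['at'],s);print(d['at'],d['confidence'],onz(r,22),onz(r,0))
cv2.imwrite('pics/w6_t.png',cv2.resize(im[80:320,160:400,::-1],None,fx=2.4,fy=2.4))
E
```

```text
8.55 [ 540.69097749 -229.5788926   222.47274983] [180.          0.        -27.6838473] 40.86813061326622 [-0.20611332  0.37287133 -0.58425675]
cap [ 540.52644177 -228.42196699  245.97274983] tool off [ -0.6831993   -0.94804408 -23.5       ]
[179.6, 281.8] 0.86 [ 544.00937102 -225.41834143   22.        ] [ 542.10116173 -229.30186036    0.        ]
[179.1, 282.6] 0.55 [ 545.02705964 -225.33037776   22.        ] [ 543.18392147 -229.20828791    0.        ]
```

View pics/w6_t.png

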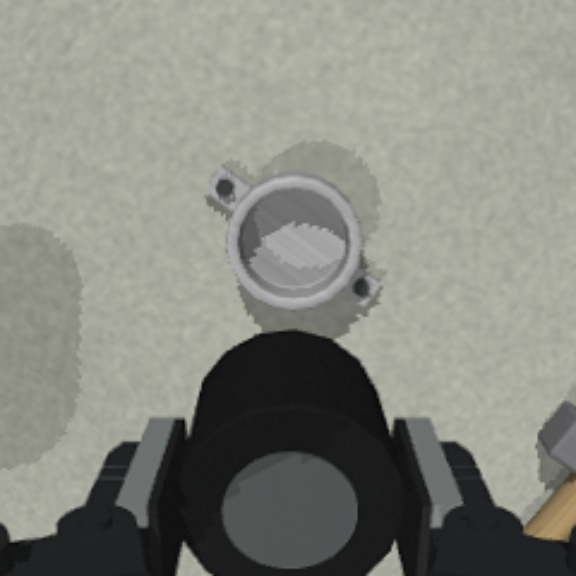

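apply_moves --targets "0 0 0 0 0.5 2 3.5; 0 0 0 0 1 4 3.5; 0 0 0 0 1.8 6 3.5; 0 0 0 0 2.4 8 3.5; 0 0 0 0 2.5 10 3.5"

```text
time: 9.2
tool_pos: [530.2, -246.4, 124.4]
tcp_rot: [-180.0, 0.0, -27.4]
ft_force: [0.5, 0.4, -0.6]
finger_gap: 41.0
```

```bash
python3 - <<'E'
from h import *
s,im=msense(6);print(s['time'],s['tool_pos'],s['tcp_rot'],s['finger_gap'],s['ft_force'])
s0=dict(s);s0['tool_pos']=np.array([540.7,-229.,222.5]);print('prev',onz(ray('wrist',(180.4,282.9),s0),22))
cv2.imwrite('pics/w7.png',im[:,:,::-1])
for f in (recognise,place_of):
    for d in f('wrist','holder')[:2]: r=ray('wrist',d['at'],s);print(d['at'],d['confidence'],onz(r,22),onz(r,0))
cv2.imwrite('pics/w7_t.png',cv2.resize(im[80:320,160:400,::-1],None,fx=2.4,fy=2.4))
E
```

```text
9.45 [ 529.56418512 -245.9029555   123.58968962] [180.           0.         -27.41316739] 40.892319201017 [ 0.72121753  0.64238034 -0.29729231]
prev [ 544.64961911 -226.15406125   22.        ]
[175.7, 281.2] 0.59 [ 542.35059228 -221.31779123   22.        ] [ 540.54966542 -224.94833093    0.        ]
```

View pics/w7_t.png

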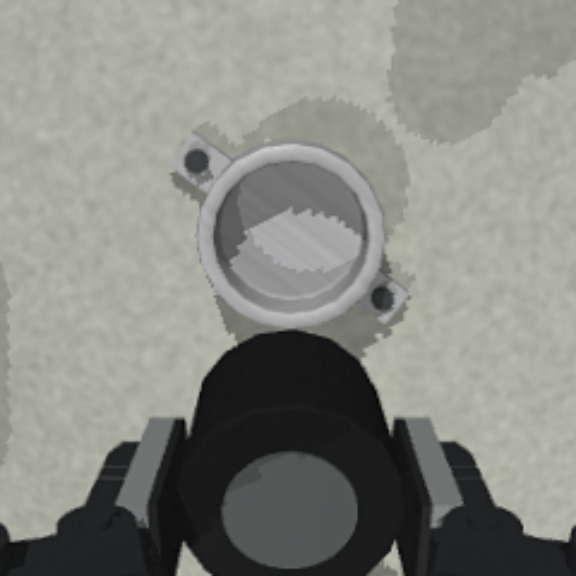

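The holder rim is centred at full-frame row 177.7, col 281.3, and the cap is at col 280.3, so they are aligned sideways.

```bash
python3 - <<'E'
from h import *
s,im=msense(4);Rt=rot(s['tcp_rot']);print(s['tool_pos'])
h=onz(ray('wrist',(177.7,281.25),s),22);t=s['tool_pos']
print('holder',h,'in tool',Rt.T@(h-t))
s0=dict(s);s0['tool_pos']=np.array([540.7,-228.5,222.5]);s0['tcp_rot']=np.array([180,0,-27.5])
print(tri([ray('wrist',(177.7,281.25),s),ray('wrist',(180.4,282.9),s0)]))
print(tri([ray('wrist',(177.7,281.25),s),ray('top',(218,351.5))]))
E
```

```text
[ 531.24494997 -247.81328791  126.6146372 ]
holder [ 543.11842828 -225.16066585   22.        ] in tool [ 8.12997179e-02 -2.55756557e+01  1.04614637e+02]
(array([ 549.01882914, -214.74822074,   82.70237757]), [np.float64(0.7487336108733719), np.float64(0.7487336108737437)])
(array([ 542.56423233, -227.24973075,   15.24689379]), [np.float64(0.9238169561917651), np.float64(0.9238169561917075)])
```

apply_moves --targets "0 0 0 0.1 -1 0 3.5; 0 0 0 0.1 -2 1 3.5; 0 0 0 0.1 -2.4 3 3.5; 0 0 0 0.1 -2.45 5 3.5; 0 0 0 0.1 -2.45 7 3.5"

```text
time: 10.3
tool_pos: [542.9, -225.1, 53.8]
tcp_rot: [-180.0, 0.0, -27.5]
ft_force: [0.4, 0.5, -1.0]
finger_gap: 41.0
```

```bash
python3 - <<'E'
from h import *
s,im=msense(4);print(s['time'],s['tool_pos'],s['tcp_rot'],s['ft_force'])
side=snapshot('side');cv2.imwrite('pics/s8.png',side[:,:,::-1])
a=cv2.resize(im[120:330,170:390,::-1],(600,573));b=cv2.resize(side[140:220,270:350,::-1],(560,573)[::1] and (573,573))
cv2.imwrite('pics/w8_t.png',cv2.resize(np.hstack([a,b]),(800,390)))
for d in recognise('side','holder')[:2]: print(d)
E
```

```text
10.45 [ 541.2689376  -224.51488851   51.85254521] [180.           0.         -27.45922411] [-0.99115849 -0.28444395 -0.46541903]
{'at': [191.2, 303.3], 'confidence': 0.56}
```

View pics/w8_t.png

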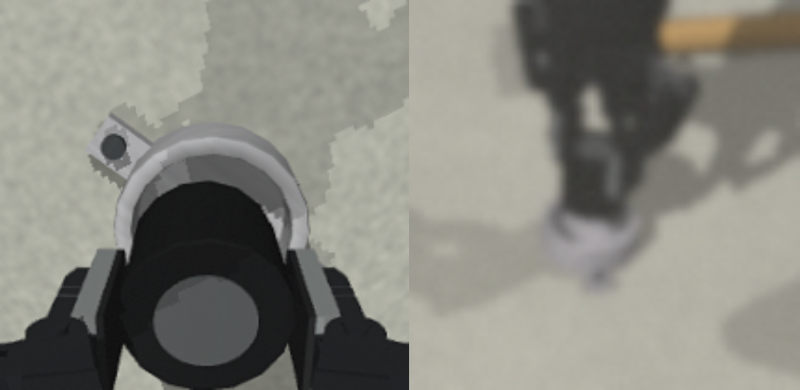

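The cap hangs concentric above the holder in both views. I'll lower it gently.

apply_moves --targets "0 0 0 0 0 1 3.5; 0 0 0 0 0 1.8 3.5; 0 0 0 0 0 2.3 3.5; 0 0 0 0 0 2.6 3.5; 0 0 0 0 0 2.8 3.5"

```text
time: 11.1
tool_pos: [542.4, -226.3, 26.7]
tcp_rot: [-180.0, 0.0, -27.5]
ft_force: [-1.0, 1.1, -1.2]
finger_gap: 41.1
```

apply_moves --targets "0 0 0 0 0 0.05 3.5; 0 0 0 0 0 0.1 3.5; 0 0 0 0 0 0.15 3.5; 0 0 0 0 0 0.2 3.5; 0 0 0 0 0 0.25 3.5"

```text
time: 11.6
tool_pos: [542.9, -226.5, 25.2]
tcp_rot: [180.0, -0.0, -27.5]
ft_force: [-2.1, 1.2, 5.4]
finger_gap: 41.1
```

```bash
python3 - <<'E'
from h import *
s,im=msense(4);print(s['time'],s['tool_pos'],s['ft_force'],s['wrist_torque'],s['finger_gap'])
E
```

```text
11.75 [ 542.87707441 -226.5088891    25.22999723] [-1.71329078  1.4535905   4.40925811] [ 0.14040505  0.21185611 -0.0076126 ] 41.163811524587274
```

Contact at the expected seating height (about 5 N). Releasing.

apply_moves --targets "0 0 0 0 0 0 4.6; 0 0 0 0 0 0 5.2; 0 0 0 0 0 0 6; 0 0 0 0 0 0 6.5; 0 0 0 0 0 0 6.5"

```text
time: 12.3
tool_pos: [542.6, -226.4, 24.7]
tcp_rot: [180.0, 0.0, -27.5]
ft_force: [0.2, -0.2, -0.2]
finger_gap: 65.6
```

apply_moves --targets "0 0 0 0 0 -0.5 6.5; 0 0 0 0 0 -2 6.5; 0 0 0 0 0 -5 6.5; 0 0 0 0 0 -9 6.5; 0 0 0 0 0 -12.5 6.5"

```text
time: 12.8
tool_pos: [542.9, -226.6, 153.0]
tcp_rot: [-180.0, -0.1, -27.5]
ft_force: [1.3, -1.0, 0.8]
finger_gap: 65.0
```

```bash
python3 - <<'E'
from h import *
s,im=msense(4);print(s['time'],s['tool_pos'],s['tcp_rot'],s['ft_force'],s['finger_gap'])
cv2.imwrite('pics/w9_t.png',cv2.resize(im[80:320,160:400,::-1],None,fx=2.4,fy=2.4))
mv([464,231,230],-27.5,s)
E
```

```text
12.95 [ 545.23010008 -227.73039847  156.78559231] [180.           0.         -27.50026215] [ 0.03802469 -0.07673995  0.41664661] 64.69291312341899
t 12.95 pos [ 545.2 -227.7  156.8] rot [180.    0.  -27.5] gap 64.7 F [ 0.  -0.1  0.4]
turn [-0.  0. -0.] shift [-28.39 -36.94  -7.32] mm 471.5848355629744
```

View pics/w9_t.png

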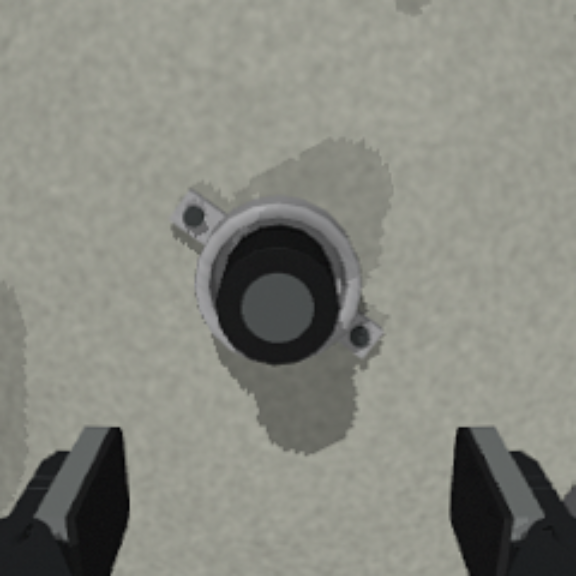

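The cap stands mouth down in the holder and is free. I've viewed 11 pictures, so the last one will be a composite for the pointer. I'll take two looks at it from different places.

apply_moves --targets "0 0 0 -2.8 -3 -2 8.5; 0 0 0 -5.6 -6 -3 8.5; 0 0 0 -8.4 -9 -4 8.5; 0 0 0 -11.2 -12 -4 8.5; 0 0 0 -14.05 -15 -4 8.5"

```text
time: 13.5
tool_pos: [486.0, -27.0, 189.0]
tcp_rot: [180.0, 0.1, -27.5]
ft_force: [-0.1, -0.2, -0.2]
finger_gap: 84.7
```

apply_moves --targets "0 0 0 -3.2 -3.4 0 8.5; 0 0 0 -6.4 -6.8 0 8.5; 0 0 0 -9.6 -10.2 0 8.5; 0 0 0 -12.8 -13.6 0 8.5; 0 0 0 -14.05 -15 0 8.5"

```text
time: 14.0
tool_pos: [429.6, 172.4, 188.6]
tcp_rot: [180.0, 0.1, -27.3]
ft_force: [-0.1, -0.9, 0.4]
finger_gap: 85.1
```

```bash
python3 - <<'E'
from h import *
import pickle
for i in range(4): snapshot('wrist')
s,im=msense(8);print(s['time'],s['tool_pos'],s['tcp_rot'])
pickle.dump((s,im),open('A.pkl','wb'))
for q in ('pointer','plunger'):
  for d in place_of('wrist',q)[:2]: print(q,d)
E
```

```text
14.55 [431.96591666 168.58563155 189.37152484] [180.           0.         -27.55439902]
pointer {'at': [55.8, 279.9], 'confidence': 0.71}
plunger {'at': [120.3, 275.9], 'confidence': 0.96}
```

apply_moves --targets "0 0 0 0 -2.4 0 8.5; 0 0 0 0 -4.8 0 8.5; 0 0 0 0 -7.2 0 8.5; 0 0 0 0 -9.6 0 8.5; 0 0 0 0 -12 0 8.5"

```text
time: 15.2
tool_pos: [487.8, 276.7, 189.7]
tcp_rot: [180.0, -0.0, -27.5]
ft_force: [0.5, -1.1, 0.6]
finger_gap: 85.0
```

```bash
python3 - <<'E'
from h import *
import pickle
for i in range(4): snapshot('wrist')
s,im=msense(8);print(s['time'],s['tool_pos'],s['tcp_rot'])
pickle.dump((s,im),open('B.pkl','wb'))
for q in ('pointer','plunger'):
  for d in place_of('wrist',q)[:2]: print(q,d)
A=pickle.load(open('A.pkl','rb'))[1]
for n in 'AB':
    s,m=pickle.load(open(n+'.pkl','rb'))
    # predicted pixel of plunger top by brute force
    best=min(((np.linalg.norm(onz(ray('wrist',(r,c),s),150)[:2]-[464,231]),r,c) for r in range(20,400,4) for c in range(200,360,4)));print(n,best)
E
```

```text
15.75 [487.19348396 275.30999748 189.76369341] [180.           0.         -27.52097955]
pointer {'at': [243.5, 278.4], 'confidence': 0.64}
plunger {'at': [309.1, 279.1], 'confidence': 0.68}Traceback (most recent call last):
  File "<stdin>", line 12, in <module>
  File "<stdin>", line 12, in <genexpr>
  File "h.py", line 8, in ray
    m=camera_model(cam); x=(rc[1]-m['cx'])/m['fx']; y=(rc[0]-m['cy'])/m['fy']
ValueError: time passes only in moves, steps and waits
```

Make the composite for the last view.

```bash
python3 - <<'E'
import pickle,cv2,numpy as np
A=pickle.load(open('A.pkl','rb'))[1];B=pickle.load(open('B.pkl','rb'))[1]
a=cv2.resize(A[20:170,230:330],None,fx=4,fy=4,interpolation=cv2.INTER_CUBIC);b=cv2.resize(B[200:350,230:330],None,fx=4,fy=4,interpolation=cv2.INTER_CUBIC)
cv2.imwrite('pics/cmp.png',np.hstack([a,b])[:,:,::-1])
E
```

```text
(no output)
```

View pics/cmp.png

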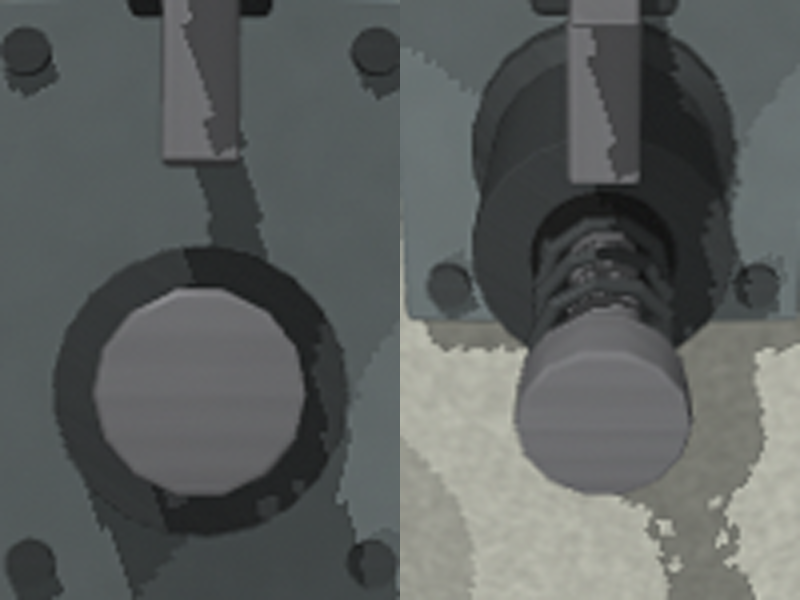

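The composite shows, at full-frame row and column:

| Feature | View A | View B |
|---|---|---|
| Pointer tip's top edge | (59.0, 279.9) | (245.4, 280.4) |
| Plunger head's top centre | (117.4, 279.4) | (305.2, 280.5) |

```bash
python3 - <<'E'
from h import *
import pickle
np.set_printoptions(precision=2,suppress=True)
sA=pickle.load(open('A.pkl','rb'))[0];sB=pickle.load(open('B.pkl','rb'))[0]
for s in(sA,sB): s['tcp_rot']=np.array([180,0,-27.5])
def both(sA,sB):
    p=tri([ray('wrist',(59.0,279.9),sA),ray('wrist',(245.4,280.4),sB)]);h=tri([ray('wrist',(117.4,279.4),sA),ray('wrist',(305.2,280.5),sB)])
    return p,h
p,h=both(sA,sB);print(p,h,'dz',p[0][2]-h[0][2],np.linalg.norm((p[0]-h[0])[:2]))
# commanded baseline 120 mm exactly, same height
s2=dict(sA);s2['tool_pos']=np.array([432,169,189.8]);s3=dict(sB);s3['tool_pos']=s2['tool_pos']+120*np.array([.4617,.887,0])
p,h=both(s2,s3);print('cmd',p,h,'dz',p[0][2]-h[0][2],np.linalg.norm((p[0]-h[0])[:2]))
# single-view: axis from each view at z=150, pointer height from 36 mm constraint
for n,s,a,b in(('A',s2,(59.0,279.9),(117.4,279.4)),('B',s3,(245.4,280.4),(305.2,280.5))):
    q=onz(ray('wrist',b,s),150)
    print(n,q,[(z,round(float(np.linalg.norm((onz(ray('wrist',a,s),z)-q)[:2])),2)) for z in range(128,143,2)])
E
```

```text
(array([481.34, 265.42, 131.72]), [np.float64(0.05430913381840155), np.float64(0.05430913381848736)]) (array([464.46, 233.16, 148.98]), [np.float64(0.21962008783182171), np.float64(0.21962008783192624)]) dz -17.25905157972508 36.40827930581031
cmd (array([481.5 , 265.77, 132.16]), [np.float64(0.1979988187990518), np.float64(0.1979988187991543)]) (array([464.62, 233.51, 149.28]), [np.float64(0.3634657693628585), np.float64(0.36346576936285985)]) dz -17.117116707178553 36.40598225269228
A [464.3  233.68 150.  ] [(128, 37.15), (130, 36.79), (132, 36.44), (134, 36.08), (136, 35.72), (138, 35.36), (140, 35.01), (142, 34.65)]
B [465.16 233.77 150.  ] [(128, 34.19), (130, 35.03), (132, 35.86), (134, 36.7), (136, 37.54), (138, 38.38), (140, 39.21), (142, 40.05)]
```

Both estimates agree: the pointer top is about 17 mm below the plunger's free top. I'll go above the plunger with the fingers shut.

apply_moves --targets "0 0 0 0 1.5 0 4; 0 0 0 0 3 0 0; 0 0 0 0 4 0 0; 0 0 0 -0.05 4.8 0 0; 0 0 0 -0.05 4.8 0 0"

```text
time: 16.4
tool_pos: [464.5, 232.9, 189.9]
tcp_rot: [-180.0, -0.0, -27.5]
ft_force: [0.1, 0.7, -0.9]
finger_gap: 11.7
```

apply_moves --targets "0 0 0 0 0 0.5 0; 0 0 0 0 0 1.2 0; 0 0 0 0 0 2 0; 0 0 0 0 0 2.7 0; 0 0 0 0 0 3.2 0"

```text
time: 16.9
tool_pos: [464.3, 233.5, 156.4]
tcp_rot: [179.9, 0.1, -27.5]
ft_force: [0.4, -0.3, -0.3]
finger_gap: -0.1
```

```bash
python3 - <<'E'
from h import *
for i in range(4): snapshot('wrist')
s,im=msense(6);print(s['time'],s['tool_pos'],s['tcp_rot'],s['ft_force'],s['finger_gap'])
cv2.imwrite('pics/w11.png',im[:,:,::-1])
mv([464.6,233,140],-27.5,s)
E
```

```text
17.35 [464.98543515 233.62411571 158.10979916] [180.           0.         -27.50055412] [-0.0479522   0.48151165 -0.20521452] 0.06789488877050862
t 17.35 pos [465.  233.6 158.1] rot [180.    0.  -27.5] gap 0.1 F [-0.   0.5 -0.2]
turn [-0.  0. -0.] shift [-0.01  0.07  1.81] mm 18.12464913683719
```

apply_moves --targets "0 0 0 0 0 0.2 0; 0 0 0 0 0 0.4 0; 0 0 0 0 0 0.6 0; 0 0 0 0 0 0.65 0; 0 0 0 0 0 0.7 0"

```text
time: 17.9
tool_pos: [464.7, 233.5, 150.6]
tcp_rot: [180.0, 0.0, -27.5]
ft_force: [0.4, 0.5, -0.7]
finger_gap: 0.0
```

apply_moves --targets "0 0 0 0 0 0.1 0; 0 0 0 0 0 0.1 0; 0 0 0 0 0 0.1 0; 0 0 0 0 0 0.1 0; 0 0 0 0 0 0.1 0"

```text
time: 18.4
tool_pos: [464.9, 233.6, 150.0]
tcp_rot: [-180.0, -0.0, -27.5]
ft_force: [-1.8, -0.6, 3.7]
finger_gap: 0.7
```

apply_moves --targets "0 0 0 0 0 0.1 0; 0 0 0 0 0 0.1 0; 0 0 0 0 0 0.1 0; 0 0 0 0 0 0.1 0; 0 0 0 0 0 0.1 0"

```text
time: 18.9
tool_pos: [464.9, 233.5, 148.9]
tcp_rot: [-180.0, -0.0, -27.5]
ft_force: [-1.1, -0.5, 3.9]
finger_gap: 0.0
```

apply_moves --targets "0 0 0 0 0 0.1 0; 0 0 0 0 0 0.1 0; 0 0 0 0 0 0.1 0; 0 0 0 0 0 0.1 0; 0 0 0 0 0 0.1 0"

```text
time: 19.4
tool_pos: [464.9, 233.6, 147.9]
tcp_rot: [-180.0, -0.0, -27.5]
ft_force: [-1.4, -0.9, 5.1]
finger_gap: 0.2
```

apply_moves --targets "0 0 0 0 0 0.1 0; 0 0 0 0 0 0.1 0; 0 0 0 0 0 0.1 0; 0 0 0 0 0 0.1 0; 0 0 0 0 0 0.1 0"

```text
time: 19.9
tool_pos: [464.9, 233.6, 147.0]
tcp_rot: [-180.0, -0.0, -27.5]
ft_force: [-1.5, -0.1, 5.7]
finger_gap: 0.1
```

Contact came at TCP z = 150.0, so the height reading is true. Target is about 132.9.

apply_moves --targets "0 0 0 0 0 0.2 0; 0 0 0 0 0 0.4 0; 0 0 0 0 0 0.6 0; 0 0 0 0 0 0.75 0; 0 0 0 0 0 0.85 0"

```text
time: 20.4
tool_pos: [464.9, 233.6, 138.8]
tcp_rot: [-180.0, -0.0, -27.5]
ft_force: [-3.6, -2.4, 9.6]
finger_gap: 0.2
```

apply_moves --targets "0 0 0 0 0 0.2 0; 0 0 0 0 0 0.35 0; 0 0 0 0 0 0.45 0; 0 0 0 0 0 0.5 0; 0 0 0 0 0 0.55 0"

```text
time: 20.9
tool_pos: [465.0, 233.6, 133.7]
tcp_rot: [-180.0, -0.0, -27.5]
ft_force: [-5.1, -2.5, 12.3]
finger_gap: 0.1
```

```bash
python3 - <<'E'
from h import *
import pickle
F=[]
s,im=msense(6);print(s['time'],s['tool_pos'],s['tcp_rot'],s['ft_force'],s['finger_gap'])
pickle.dump((s,im),open('C.pkl','wb'));g=im.mean(2).astype(int)
for d in place_of('wrist','pointer')[:2]: print(d['at'],d['confidence'])
# pointer tip edge: rows where columns jump
for c in (274,277,280): print(c,g[150:240:1,c].tolist())
E
```

```text
21.15 [464.94938982 233.57273806 133.72587102] [180.           0.         -27.49982603] [-4.71076556 -1.37143349 12.72604626] 0.051004954066848976
[196.7, 282.5] 0.78
274 [123, 123, 123, 122, 122, 122, 122, 123, 122, 122, 122, 121, 122, 122, 122, 122, 122, 122, 122, 122, 122, 122, 122, 122, 122, 121, 121, 122, 121, 120, 121, 121, 121, 121, 121, 121, 120, 120, 120, 120, 120, 120, 121, 121, 120, 121, 122, 95, 60, 63, 63, 64, 65, 65, 65, 66, 65, 64, 64, 63, 64, 65, 66, 61, 31, 33, 32, 33, 33, 32, 54, 77, 88, 70, 58, 37, 30, 48, 75, 85, 79, 67, 54, 62, 118, 115, 115, 116, 118, 120]
277 [75, 77, 77, 76, 100, 118, 117, 123, 127, 125, 125, 124, 125, 123, 124, 124, 124, 123, 124, 123, 123, 123, 123, 122, 122, 123, 122, 122, 122, 122, 122, 124, 123, 123, 123, 123, 123, 123, 122, 122, 122, 122, 122, 122, 122, 123, 124, 97, 58, 59, 65, 64, 64, 64, 65, 41, 42, 61, 60, 59, 65, 64, 65, 28, 31, 32, 32, 31, 31, 40, 76, 87, 64, 61, 43, 36, 74, 79, 93, 67, 59, 51, 98, 121, 107, 115, 115, 118, 119, 120]
280 [79, 80, 80, 80, 80, 79, 80, 78, 78, 78, 77, 75, 74, 106, 114, 113, 123, 124, 125, 123, 123, 123, 123, 122, 122, 122, 122, 122, 122, 122, 123, 122, 122, 122, 122, 122, 122, 123, 122, 122, 122, 122, 122, 121, 122, 122, 122, 99, 49, 41, 43, 43, 43, 42, 41, 42, 43, 42, 43, 44, 43, 43, 37, 18, 21, 25, 31, 28, 35, 74, 81, 74, 65, 50, 31, 38, 72, 74, 69, 39, 43, 78, 123, 116, 67, 116, 114, 116, 118, 119]
```

```bash
python3 - <<'E'
from h import *
import pickle
L=[pickle.load(open(n+'.pkl','rb'))[0] for n in 'ABC']
for s in L: s['tcp_rot']=np.array([180,0,-27.5])
r=[ray('wrist',rc,s) for rc,s in zip([(59.0,279.9),(245.4,280.4),(197.2,280.2)],L)]
print(tri(r),tri([r[0],r[2]]),tri([r[1],r[2]]))
E
```

```text
(array([481.18762107, 265.55082537, 131.63240592]), [np.float64(0.13985384227830985), np.float64(0.25667236499935797), np.float64(0.3952873955983458)]) (array([481.08996878, 265.6299977 , 131.33910843]), [np.float64(0.2602893272818133), np.float64(0.2602893272817352)]) (array([481.30053866, 265.91797894, 132.72719549]), [np.float64(0.314424741649668), np.float64(0.3144247416496302)])
```

apply_moves --targets "0 0 0 0 0 0.04 0; 0 0 0 0 0 0.08 0; 0 0 0 0 0 0.12 0; 0 0 0 0 0 0.12 0; 0 0 0 0 0 0.12 0"

```text
time: 21.75
tool_pos: [464.9, 233.6, 132.6]
tcp_rot: [-180.0, -0.0, -27.5]
ft_force: [-5.6, -1.9, 12.3]
finger_gap: -0.0
```

```bash
python3 - <<'E'
from h import *
s,im=msense(8);print(s['time'],s['tool_pos'],s['ft_force'],s['qd'].round(2))
snapshot('top')
for d in recognise('top','cap')[:4]: print(d['at'],d['confidence'],onz(ray('top',d['at']),48))
print(hand_in())
E
```

```text
22.1 [464.96031665 233.5848222  132.66149633] [-5.31669744 -1.61561991 12.13789373] [ 0.08 -0.1  -0.04 -0.06  0.04  0.02]
[218.8, 351.4] 0.75 [ 536.05839813 -222.52253241   48.        ]
[283.9, 183.7] 0.71 [335.6361959  270.01893271  48.        ]
[216.2, 423.8] 0.53 [ 547.37286087 -438.14886885   48.        ]
the job is handed in; nothing more can be done
None
```

I took the cap off the plunger and set it mouth down in the holder. I then pressed the plunger with shut fingers to the pointer's height and handed in at about 22 s while still holding it there. The hand-in gives no verdict.

- **Cap:** It touched the holder floor within 1 mm of the height I expected. A wrist picture taken after release showed it upright and centred. A last top-camera check still found a cap at the holder.
- **Pointer height:** I measured it from several wrist-camera views. Relative to the plunger's free top it came out 17.1–17.3 mm lower, which puts it at about 132.8 mm. The absolute estimates ranged from 131.3 to 132.7 mm, a disagreement of up to about 1.5 mm, within the 3 mm tolerance.
- **Plunger:** The fingers met it at 150.0 mm, which confirmed the height reading. It is held at 132.7 mm with about 12 N upward, matching the spring's expected 12.7 N. It is at rest and well clear of the bottom stop.
- **Side force:** The last readings also showed a sideways force of about 5 N at the wrist. I did not correct it.
- **Not checked:** I did not look again at the pointer's clamp or the bystanders after pressing. No move gave a sign of touching them.

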